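# Find the loose bolt and hold its valve cover open

## Robot

A 6-joint arm with a two-finger parallel gripper is mounted at the origin on the work surface. World frame = base frame: x ahead of the robot, y to its left, z up, the work surface at z = 0. Lengths are in m, angles in rad, forces in N, time in s.
With the tool pointing down it reaches from about 0.35 to 0.975 m from the base axis. Payload 4.9 kg.
Tool frame: the origin (TCP) lies midway between the tips of the shut fingers; the grasp point (between the pads) lies 19 mm behind it (ctrl.tcp_to_grasp is the distance from the TCP to the grasp point, in m); z points along the fingers, y is the line along which they close (so a half turn about z gives the same grasp; the last joint's range is limited). The gripper opens to 85 mm and grips with 20 to 120 N. Pads are 22 mm wide; open, the fingers measure 114 mm over their backs; the gripper's body (76 mm by 85 mm) begins 54 mm behind the grasp point. The pads swing forward as they close: fully open they stand 13 mm farther back than shut.
Start: joints at [1.144, 0.053, 1.613, -0, 1.476, -0.119], TCP at [0.189, 0.596, 0.231] pointing down, gripper open.
Joint ranges: [-3.01, 3.01], [-1.01, 2.22], [0.06, 2.58], [-1.02, 4.17], [0.09, 2.62], [-3.14, 3.14]. Speed limits (rad/s): [2.57, 2.57, 3.14, 3.14, 3.14, 3.14].

## Interface

Orientations are given as a rotation vector (axis times angle).
In Python, from station import ctrl, optics, job gives the robot as it stands.
- The arm moves only by the shell command python3 -m jog 'ROWS' [OPENING] [FORCE]. ROWS is JSON, a list of rows, each a list of 2 entries, a list of its own where there are three numbers: the shift along the tool's x, y, z in m, then the turn, a rotation vector about the tool's x, y, z in rad. A call has 1 to 5 rows; each row is the pose to reach, as a shift and turn from the pose commanded when the call began, along the tool's axes at that moment; what a row does not reach only later rows make up. A row lasts 1/10 s, in which the tool goes at most 50 mm and 8.59 degrees, less where a joint would pass 70% of its speed; a pose out of reach is approached as far as the arm can. A call with a gripper value outside its range is refused whole. OPENING is the opening, from 0 (shut) to 1 (fully open), set as the call begins (- or left out, the last holds). The fingers move at their own pace and stop on an object; FORCE is the grip in N (left out, the last holds). Time passes only in rows, so rows that repeat a pose let the fingers close. It gives the time, the measured TCP pose, the force, the opening and the grip force at its end, in the units of the state.
- ctrl.get_obs(): the state, without advancing time (a new reading comes with each control period).
- optics.get_image(name): name is "scene" or "top" or "wrist"; returns a dict with "image" (400x640x3 uint8, blue, green, red), "fx", "fy", "cx", "cy" (pixels), "rvec" (rotation vector, rad) and "tvec" (3), from world to camera coordinates, as OpenCV has them; the wrist camera has in their place "mount" (4x4, takes a point from camera to tool coordinates, whose origin is the TCP and whose axes are the flange's). Camera axes: x right, y down, z forward; pixel columns grow to the right and rows downward; lengths in m; the calibration is good to about 2 mm. A picture is of the moment at which its call begins: read the wrist's pose just before it. There is no depth.
- job.finish_job(): hands the job in; it is judged then, once.
The state is a dict: "t": time; "q": joint angles; "dq": joint speeds; "effort": joint torques, N m; "tool_pos": TCP position; "tool_rot": TCP orientation; "contact_force": force on the tool from outside, world axes, zero at the start; "wrist_torque": the same for the moment, N m; "opening": finger opening in m; "grip_force": force on a finger pad.
Only numpy, scipy, OpenCV 4.12 (cv2) and the standard library are available. Lean on these libraries where they do the work, as an engineer would, in place of code of your own. Each camera call takes 0.05 s, during which the arm holds its last target. There are 200 camera calls.

## Task

One of the three bolts on the dosing block has come loose: tap the bolts down from above to find the one that gives way, and push that one down to its stop. Then lift the hinged cover next to that bolt by about 45 degrees or more and finish while still holding it open with the gripper (it falls shut if let go), so that the valve below can be seen. Never lift the cover of a tight bolt, and leave the bottle, the tray and the screwdriver where they are.

Things in the scene. Friction and masses are not known exactly. Their poses are not given: they have to be found in the camera images.
- block: grey dosing block fixed to the machine deck, 150 (x) by 340 (y) by 75 mm high, origin at the centre of its underside, z up; its x points away from its hinges. It has three stations side by side, at y = +110, 0 and -110 mm (stations 1, 2, 3). Each has a hinged aluminium cover on the -x half and, straight beyond it in +x, that cover's bolt.
- bolt1_top (a point): centre of the flat top of bolt 1, an upright round steel bolt head 26 mm across on a washer; its top is 93 mm above the deck at the start, 18 mm proud of the block, at x = +52 mm in the block's frame. All three look alike
- bolt1 (a joint): how far bolt 1 has sunk (m), 0 at the start. A tight bolt does not move (less than 2 mm). The loose one gives way at a push of about 3 N, sinks 9 mm to its stop and stays down by friction. Any one of the three may be the loose one
- cover1_knob (a point): centre of the black ball knob of cover 1: 28 mm across, on a steel stem 12 mm across; the centre is 28 mm above the cover's upper face (the ball turns in the grip as the cover swings, so a tool pointing straight down will do; the ball's top 42 mm above it); shut, it lies 112 mm above the deck. The point's axes turn with the cover (shut: those of the block)
- cover1_hinge (a point): middle of the hinge axis of cover 1, along the block's y, 78 mm above the deck; the knob point lies 71 mm in x and 34 mm in z from it in the cover's frame. The cover is a plate 82 (x) by 84 (y) by 6 mm, upper face 84 mm above the deck when shut
- cover1 (a joint): opening angle of cover 1 (rad), 0 shut, grows as the +x edge with the knob is lifted up and back towards -x; stop at 1.2. A light spring and its weight (about 0.15 kg; 1 to 3 N at the knob) shut it when let go
- bolt2_top (a point): centre of the flat top of bolt 2, an upright round steel bolt head 26 mm across on a washer; its top is 93 mm above the deck at the start, 18 mm proud of the block, at x = +52 mm in the block's frame. All three look alike
- bolt2 (a joint): how far bolt 2 has sunk (m), 0 at the start. A tight bolt does not move (less than 2 mm). The loose one gives way at a push of about 3 N, sinks 9 mm to its stop and stays down by friction. Any one of the three may be the loose one
- cover2_knob (a point): centre of the black ball knob of cover 2: 28 mm across, on a steel stem 12 mm across; the centre is 28 mm above the cover's upper face (the ball turns in the grip as the cover swings, so a tool pointing straight down will do; the ball's top 42 mm above it); shut, it lies 112 mm above the deck. The point's axes turn with the cover (shut: those of the block)
- cover2_hinge (a point): middle of the hinge axis of cover 2, along the block's y, 78 mm above the deck; the knob point lies 71 mm in x and 34 mm in z from it in the cover's frame. The cover is a plate 82 (x) by 84 (y) by 6 mm, upper face 84 mm above the deck when shut
- cover2 (a joint): opening angle of cover 2 (rad), 0 shut, grows as the +x edge with the knob is lifted up and back towards -x; stop at 1.2. A light spring and its weight (about 0.15 kg; 1 to 3 N at the knob) shut it when let go
- bolt3_top (a point): centre of the flat top of bolt 3, an upright round steel bolt head 26 mm across on a washer; its top is 93 mm above the deck at the start, 18 mm proud of the block, at x = +52 mm in the block's frame. All three look alike
- bolt3 (a joint): how far bolt 3 has sunk (m), 0 at the start. A tight bolt does not move (less than 2 mm). The loose one gives way at a push of about 3 N, sinks 9 mm to its stop and stays down by friction. Any one of the three may be the loose one
- cover3_knob (a point): centre of the black ball knob of cover 3: 28 mm across, on a steel stem 12 mm across; the centre is 28 mm above the cover's upper face (the ball turns in the grip as the cover swings, so a tool pointing straight down will do; the ball's top 42 mm above it); shut, it lies 112 mm above the deck. The point's axes turn with the cover (shut: those of the block)
- cover3_hinge (a point): middle of the hinge axis of cover 3, along the block's y, 78 mm above the deck; the knob point lies 71 mm in x and 34 mm in z from it in the cover's frame. The cover is a plate 82 (x) by 84 (y) by 6 mm, upper face 84 mm above the deck when shut
- cover3 (a joint): opening angle of cover 3 (rad), 0 shut, grows as the +x edge with the knob is lifted up and back towards -x; stop at 1.2. A light spring and its weight (about 0.15 kg; 1 to 3 N at the knob) shut it when let go
- vial: bystander: white capped bottle, 48 mm across, 100 mm tall, standing beside the block; origin at the centre of its underside
- blister: bystander: white moulded tray, 130 by 110 by 19 mm, lying beside the block; origin at the centre of its underside
- driver: bystander: screwdriver lying on the deck beyond the block, about 0.2 m long along its x; origin under its middle

How it is judged:
On the way:
1. the loose bolt has been found and pushed down at least 6 mm, its cover still shut (((value of joint bolt1 above 0.006 m and value of joint cover1 below 0.1 rad) or (value of joint bolt2 above 0.006 m and value of joint cover2 below 0.1 rad) or (value of joint bolt3 above 0.006 m and value of joint cover3 below 0.1 rad))), for 0.2 s.
At the end, for the whole second after the job is handed in: The loose bolt is sunk by more than 6 mm; the cover of that same bolt is open by more than 0.6 rad, still (under 0.1 rad/s) and held by the gripper's fingers (more than 0.4 N), not propped on another thing; the other two covers are shut (under 0.1 rad) (((value of joint bolt1 above 0.006 m and value of joint cover1 above 0.6 rad and contact force between cover1 and the fingers above 0.4 N and velocity of joint cover1 between -0.1 and 0.1 rad/s and value of joint each of cover2, cover3 below 0.1 rad and contact force between cover1 and vial below 0.1 N and contact force between cover1 and blister below 0.1 N and contact force between cover1 and driver below 0.1 N) or (value of joint bolt2 above 0.006 m and value of joint cover2 above 0.6 rad and contact force between cover2 and the fingers above 0.4 N and velocity of joint cover2 between -0.1 and 0.1 rad/s and value of joint each of cover1, cover3 below 0.1 rad and contact force between cover2 and vial below 0.1 N and contact force between cover2 and blister below 0.1 N and contact force between cover2 and driver below 0.1 N) or (value of joint bolt3 above 0.006 m and value of joint cover3 above 0.6 rad and contact force between cover3 and the fingers above 0.4 N and velocity of joint cover3 between -0.1 and 0.1 rad/s and value of joint each of cover1, cover2 below 0.1 rad and contact force between cover3 and vial below 0.1 N and contact force between cover3 and blister below 0.1 N and contact force between cover3 and driver below 0.1 N))); the arm keeps its last pose, push and grip.
It fails at once if a cover lifted (over 0.15 rad) though its bolt has not sunk ((value of joint cover1 above 0.15 rad and value of joint bolt1 below 0.005 m) or (value of joint cover2 above 0.15 rad and value of joint bolt2 below 0.005 m) or (value of joint cover3 above 0.15 rad and value of joint bolt3 below 0.005 m)).
It fails at once if the bottle moved by more than 30 mm (distance of vial from where it was at the start of the episode above 0.03 m).
It fails at once if the tray moved by more than 30 mm (distance of blister from where it was at the start of the episode above 0.03 m).
It fails at once if the screwdriver moved by more than 30 mm (distance of driver from where it was at the start of the episode above 0.03 m).
It also fails if it takes over 48 s, if anything falls off the work surface, if the arm or the gripper's body presses on something with over 40 N, if the wrist force passes 120 N, or if a joint passes its speed limit or range.

## Working session

There is one attempt and no reset: what is moved stays moved. The work goes in short steps, Python scripts to look and compute and a shell command to move; the robot and the scene stay as the last step left them, time stands still between calls to the robot, and variables do not carry over. Pictures are saved under pics/ and viewed, at most 10 in all, crops included, and the job is handed in when it is done.

```bash
mkdir -p pics; ls; python3 - <<'E'
from station import ctrl, optics, job
import cv2
o=ctrl.get_obs(); print(o, ctrl.tcp_to_grasp)
for n in ("scene","top"):
    d=optics.get_image(n); cv2.imwrite(f"pics/{n}0.png",d["image"]); print(n,d["fx"],d["cx"],d["cy"],d["rvec"],d["tvec"])
E
```

```text
pics
{'t': 0.0, 'q': array([ 1.14403205e+00,  5.33502591e-02,  1.61429126e+00,  4.74167199e-05,
        1.47598556e+00, -1.18979111e-01]), 'dq': array([-0.0003449 ,  0.00089714,  0.00138124,  0.00028517,  0.00050277,
       -0.0003869 ]), 'effort': array([ 6.87654992e-04, -3.93674076e+01, -3.70175421e+01, -7.49842172e-06,
        7.14581736e-03, -1.74710704e-05]), 'tool_pos': array([0.18906049, 0.59507244, 0.23006874]), 'tool_rot': array([-4.81477545e-01, -3.10387569e+00,  3.05688333e-03]), 'contact_force': array([ 0.64666361,  0.30329427, -0.09218544]), 'wrist_torque': array([-0.0064947, -0.0014716, -0.0753987]), 'grip_force': 0.0, 'opening': 0.085357671644678} 0.0187
scene 413.9449866591086 312.3534387094936 198.836961556348 [ 1.96750095  0.94552387 -0.52703953] [-0.426425   -0.17452492  1.35930481]
top 516.897852442082 314.84995844466766 197.98176712922756 [ 2.20303064 -2.15638148  0.10034232] [0.02589802 0.60336341 1.45392125]
```

View pics/top0.png

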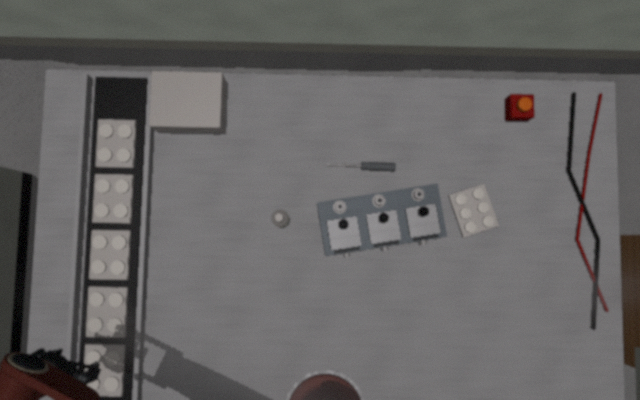

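View pics/scene0.png

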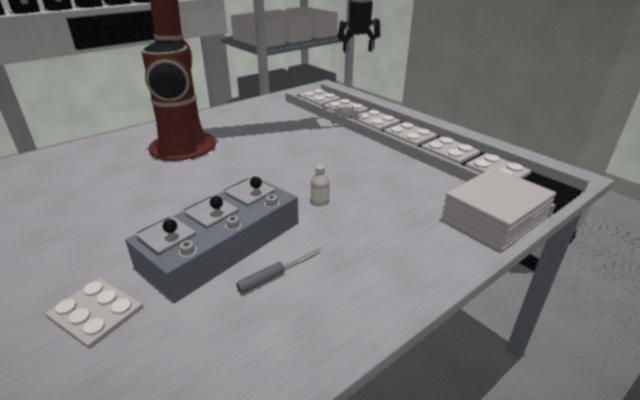

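The top view shows bolts 1–3 at about (340,207), (379,200) and (419,194), with knobs at (343,225), (383,218) and (424,212). In the scene view, bolts 1–3 are at (271,200), (233,222) and (187,247), with knobs at (256,183), (216,203) and (170,227). The bottle is at +y, the tray at -y, and the screwdriver lies beyond the block in +x.

```bash
cat > h.py <<'E'
from station import ctrl, optics, job
import cv2, numpy as np
from scipy.optimize import least_squares
from scipy.spatial.transform import Rotation as R
def proj(d,P):
    K=np.array([[d["fx"],0,d["cx"]],[0,d["fy"],d["cy"]],[0,0,1]])
    return cv2.projectPoints(np.float64(P),np.float64(d["rvec"]),np.float64(d["tvec"]),K,None)[0][:,0]
# world position of a block point
def w(b,p): 
    c,s=np.cos(b[2]),np.sin(b[2]); p=np.atleast_2d(p)
    return np.c_[b[0]+c*p[:,0]-s*p[:,1], b[1]+s*p[:,0]+c*p[:,1], p[:,2]]
def delta(target,yawtool=None):
    o=ctrl.get_obs(); Rt=R.from_rotvec(o["tool_rot"])
    return Rt.inv().apply(np.array(target)-o["tool_pos"])
E
python3 - <<'E'
from h import *
KX=-0.004 # knob x guess, fitted
px={"top":([(340,207),(379,200),(419,194)],[(343,225),(383,218),(424,212)]),
"scene":([(271,200),(233,222),(187,247)],[(256,183),(216,203),(170,227)])}
D={n:optics.get_image(n) for n in px}
for n,(b,k) in px.items():   # refine knobs by dark centroid
    g=cv2.cvtColor(D[n]["image"],cv2.COLOR_BGR2GRAY).astype(float)
    for i,(u,v) in enumerate(k):
        p=g[v-8:v+9,u-8:u+9]; wt=np.clip(45-p,0,None); yy,xx=np.mgrid[v-8:v+9,u-8:u+9]
        if wt.sum()>0: k[i]=((wt*xx).sum()/wt.sum(),(wt*yy).sum()/wt.sum())
    print(n,np.round(k,1).tolist())
Y=[.11,0,-.11]
def res(v,names=("top","scene")):
    r=[]
    for n in names:
        b,k=px[n]
        P=w(v,[(.052,y,.093) for y in Y]+[(v[3],y,.112) for y in Y])
        r.append((proj(D[n],P)-np.float64(b+k)))
    return np.concatenate(r).ravel()
for names in (("top",),("scene",),("top","scene")):
    s=least_squares(res,[.6,0,.0,KX],args=(names,)); print(names,np.round(s.x,4),np.round(np.abs(s.fun).max(),2))
print(np.round(s.fun.reshape(-1,2),1).tolist())
b=s.x; np.save("b.npy",b)
P=w(b,[(.052,y,.093) for y in Y]+[(b[3],y,.112) for y in Y]); print(np.round(P,4))
E
```

```text
top [[343.0, 223.9], [383.1, 217.5], [423.1, 211.1]]
scene [[255.4, 182.5], [215.9, 202.6], [169.5, 226.1]]
('top',) [ 0.543  -0.1464  0.1807  0.0037] 0.44
('scene',) [ 0.5515 -0.1475  0.1752 -0.0021] 1.52
('top', 'scene') [ 0.5466 -0.1466  0.18    0.0007] 2.55
[[-0.3, -1.6], [0.3, -1.0], [-0.1, -1.3], [0.2, -0.2], [0.4, -0.3], [0.6, -0.4], [0.5, -2.4], [-0.5, -2.5], [-0.6, -1.7], [-0.2, -0.0], [-0.3, 0.1], [-0.4, 0.2]]
[[ 0.5781 -0.0291  0.093 ]
 [ 0.5978 -0.1373  0.093 ]
 [ 0.6175 -0.2455  0.093 ]
 [ 0.5276 -0.0383  0.112 ]
 [ 0.5473 -0.1465  0.112 ]
 [ 0.567  -0.2547  0.112 ]]
```

```bash
cat >> h.py <<'E'
def to(target,b):
    "shift and turn in tool axes to reach target pointing down, tool y along block y"
    o=ctrl.get_obs(); Rt=R.from_rotvec(o["tool_rot"]); out=[]
    for f in (1,-1):
        Y=np.array([-np.sin(b[2]),np.cos(b[2]),0])*f; Z=np.array([0,0,-1.]); X=np.cross(Y,Z)
        out.append((Rt.inv()*R.from_matrix(np.c_[X,Y,Z])).as_rotvec())
    t=min(out,key=np.linalg.norm)
    print("shift",np.round(Rt.inv().apply(np.array(target)-o["tool_pos"]),4),"turn",np.round(t,3), "q6",o["q"][5].round(2),"pos",o["tool_pos"].round(4),"F",o["contact_force"].round(1),"t",round(o["t"],2))
E
python3 - <<'E'
from h import *
b=np.load("b.npy"); p=w(b,(.052,.11,.22))[0]; to(p,b); print(R.from_rotvec(ctrl.get_obs()["tool_rot"]).as_matrix().round(2))
E
```

```text
shift [-0.5598 -0.4771  0.011 ] turn [-0.001 -0.    -0.488] q6 -0.12 pos [0.1892 0.5953 0.2305] F [ 0.3 -0.   0.4] t 0.2
[[-0.95  0.3  -0.  ]
 [ 0.3   0.95 -0.  ]
 [ 0.   -0.   -1.  ]]
```

```bash

python3 -m jog '[[[-0.037,-0.032,0],[0,0,0]],[[-0.074,-0.064,0],[0,0,0]],[[-0.111,-0.095,0],[0,0,0]],[[-0.148,-0.127,0],[0,0,0]],[[-0.185,-0.158,0],[0,0,0]]]' 0
python3 -m jog '[[[-0.037,-0.032,0],[0,0,0]],[[-0.074,-0.064,0],[0,0,0]],[[-0.111,-0.095,0],[0,0,0]],[[-0.148,-0.127,0],[0,0,0]],[[-0.185,-0.158,0],[0,0,0]]]'
python3 -m jog '[[[-0.185,-0.158,0],[0,0,-0.15]],[[-0.185,-0.158,0],[0,0,-0.3]],[[-0.185,-0.158,0],[0,0,-0.45]],[[-0.185,-0.158,0],[0,0,-0.488]],[[-0.185,-0.158,0],[0,0,-0.488]]]'
python3 - <<'E'
from h import *
b=np.load("b.npy"); to(w(b,(.052,.11,.15))[0],b)
o=ctrl.get_obs(); d=optics.get_image("wrist"); cv2.imwrite("pics/w1.png",d["image"]); print(d["mount"].round(3),d["fx"])
np.savez("w1.npz",mount=d["mount"],K=[d["fx"],d["fy"],d["cx"],d["cy"]],pos=o["tool_pos"],rot=o["tool_rot"])
E
```

```text
t: 0.7
tool_pos: [0.3182, 0.3872, 0.2311]
tool_rot: [0.481, 3.104, -0.0]
contact_force: [0.2, 0.0, -0.5]
opening: 0.0126
grip_force: 0.0
t: 1.2
tool_pos: [0.4468, 0.1805, 0.2313]
tool_rot: [0.482, 3.104, 0.0]
contact_force: [1.8, 0.5, 0.6]
opening: 0.0001
grip_force: 0.0
t: 1.7
tool_pos: [0.5719, -0.0207, 0.2312]
tool_rot: [-0.284, 3.129, 0.0]
contact_force: [0.7, 0.1, -0.4]
opening: -0.0001
grip_force: 0.0
shift [-0.0045 -0.0094  0.0812] turn [0.    0.    0.001] q6 -1.92 pos [ 0.5719 -0.0207  0.2312] F [ 0.7  0.1 -0.4] t 1.7
[[ 0.001 -0.948 -0.318  0.081]
 [ 1.     0.001  0.001  0.001]
 [-0.001 -0.318  0.948 -0.144]
 [ 0.     0.     0.     1.   ]] 284.25042240209103
```

View pics/w1.png

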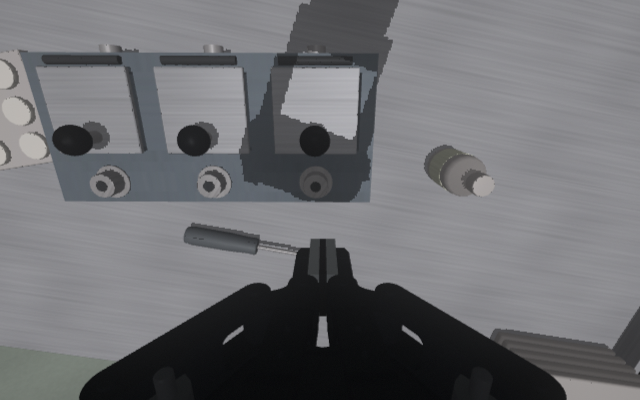

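Wrist view: bolt sockets at about (316,186), (211,184) and (106,183), knobs at (314,140), (194,140) and (72,140). I'll refine the fit with these.

```bash
python3 - <<'E'
from h import *
z=np.load("w1.npz"); M=np.eye(4); M[:3,:3]=R.from_rotvec(z["rot"]).as_matrix(); M[:3,3]=z["pos"]; W=np.linalg.inv(M@z["mount"])
fx,fy,cx,cy=z["K"]; d=dict(fx=fx,fy=fy,cx=cx,cy=cy,rvec=cv2.Rodrigues(W[:3,:3])[0],tvec=W[:3,3])
bp=[(316,185),(211,183),(106,182)]; kp=[(314.5,140.5),(194,140.5),(72,140)]; Y=[.11,0,-.11]
f=lambda v:(proj(d,w(v,[(.052,y,.093) for y in Y]+[(v[3],y,.112) for y in Y]))-np.float64(bp+kp)).ravel()
b=np.load("b.npy"); print("b",b.round(4), "res b",f(b).round(1))
s=least_squares(f,b); print(s.x.round(4),s.fun.round(1))
nb=s.x; np.save("b2.npy",nb)
to(w(nb,(.052,.11,.12))[0],nb)
for y in Y: print(w(nb,[(.052,y,.093),(nb[3],y,.112)]).round(4).tolist())
E
```

```text
b [ 0.5466 -0.1466  0.18    0.0007] res b [-4.1  2.9 -5.3  4.7 -6.6  5.5 -3.8 -0.2 -3.5 -0.4 -1.9 -0.1]
[ 0.5416 -0.1432  0.1794  0.005 ] [-0.  -1.  -1.7  0.7 -3.5  1.5  0.8 -0.2  1.1 -0.5  2.7 -0.3]
shift [0.0015 0.002  0.1109] turn [-0.005  0.001 -0.004] q6 -1.92 pos [ 0.5747 -0.0268  0.2309] F [-1.4 -4.9 -0.6] t 1.75
[[0.5731, -0.0257, 0.093], [0.5269, -0.0341, 0.112]]
[[0.5928, -0.1339, 0.093], [0.5465, -0.1423, 0.112]]
[[0.6124, -0.2421, 0.093], [0.5662, -0.2505, 0.112]]
```

```bash

python3 -m jog '[[[0,0,0],[0,0,0]],[[0,0,0],[0,0,0]]]'
python3 - <<'E'
from h import *
o=ctrl.get_obs(); d0=optics.get_image("wrist"); cv2.imwrite("pics/w2.png",d0["image"])
M=np.eye(4); M[:3,:3]=R.from_rotvec(o["tool_rot"]).as_matrix(); M[:3,3]=o["tool_pos"]; W=np.linalg.inv(M@d0["mount"])
d=dict(d0,rvec=cv2.Rodrigues(W[:3,:3])[0],tvec=W[:3,3])
b=np.load("b.npy"); Y=[.11,0,-.11]
for nm in ("b","b2"):
    v=np.load(nm+".npy"); P=proj(d,w(v,[(.052,y,.093) for y in Y]+[(v[3],y,.112) for y in Y])); print(nm,P.round(1).tolist())
im=d["image"][100:240,30:400].copy(); cv2.imwrite("pics/w2c.png",cv2.resize(im,None,fx=2.1,fy=2.1,interpolation=cv2.INTER_CUBIC))
E
```

```text
t: 1.95
tool_pos: [0.571, -0.0187, 0.2308]
tool_rot: [0.282, -3.128, -0.001]
contact_force: [0.2, 0.3, -0.0]
opening: -0.0004
grip_force: 0.0
b [[309.8, 188.7], [203.5, 188.7], [97.2, 188.7], [308.2, 141.2], [188.0, 141.2], [67.6, 141.1]]
b2 [[313.8, 184.8], [207.1, 184.7], [100.2, 184.6], [312.8, 141.2], [192.6, 141.1], [72.2, 141.0]]
```

View pics/w2c.png

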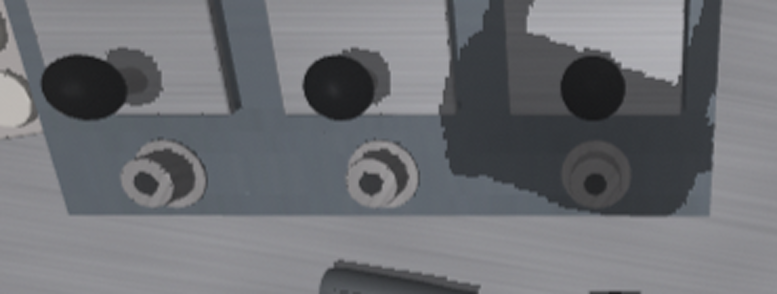

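The bolt sockets are at about (314,187), (207,187) and (100,187), and the knobs at (312,142), (191,142) and (70,141). Fit b2 matches, with the bolts about 2 mm further out in +x. I'll tap bolt 1 next.

```bash
cat >> h.py <<'E'
B=np.load("b2.npy")
E
python3 -c "
from h import *
to(w(B,(.054,.11,.10))[0],B)"
```

```text
shift [-0.003  -0.0079  0.131 ] turn [ 0.001 -0.001  0.001] q6 -1.91 pos [ 0.5708 -0.0181  0.231 ] F [-0.8  0.7  0.3] t 2.0
```

```bash

python3 -m jog '[[[-0.003,-0.008,0.04],[0,0,0]],[[-0.003,-0.008,0.08],[0,0,0]],[[-0.003,-0.008,0.12],[0,0,0]],[[-0.003,-0.008,0.131],[0,0,0]],[[-0.003,-0.008,0.131],[0,0,0]]]'
python3 -m jog '[[[0,0,0.002],[0,0,0]],[[0,0,0.004],[0,0,0]],[[0,0,0.006],[0,0,0]],[[0,0,0.006],[0,0,0]]]'
python3 -m jog '[[[0,0,0.001],[0,0,0]],[[0,0,0.002],[0,0,0]],[[0,0,0.002],[0,0,0]]]'
python3 -m jog '[[[0,0,0.001],[0,0,0]],[[0,0,0.002],[0,0,0]],[[0,0,0.002],[0,0,0]]]'
```

```text
t: 2.5
tool_pos: [0.5738, -0.0248, 0.0985]
tool_rot: [0.285, -3.124, -0.002]
contact_force: [0.0, 0.2, -0.2]
opening: 0.0
grip_force: 0.0
t: 2.9
tool_pos: [0.5763, -0.0262, 0.0953]
tool_rot: [-0.283, 3.127, -0.001]
contact_force: [0.3, -0.2, -0.1]
opening: -0.0
grip_force: 0.0
t: 3.2
tool_pos: [0.576, -0.0262, 0.0926]
tool_rot: [-0.282, 3.128, -0.0]
contact_force: [-0.6, 0.5, 1.2]
opening: 0.0
grip_force: 0.5
t: 3.5
tool_pos: [0.576, -0.0263, 0.0904]
tool_rot: [-0.283, 3.128, -0.0]
contact_force: [-0.2, -0.7, 1.3]
opening: 0.0003
grip_force: 0.9
```

```bash

python3 -m jog '[[[0,0,0.001],[0,0,0]],[[0,0,0.002],[0,0,0]],[[0,0,0.002],[0,0,0]]]'
python3 -m jog '[[[0,0,0.001],[0,0,0]],[[0,0,0.002],[0,0,0]],[[0,0,0.002],[0,0,0]]]'
```

```text
t: 3.8
tool_pos: [0.5759, -0.0262, 0.0883]
tool_rot: [-0.283, 3.128, -0.0]
contact_force: [1.2, -0.8, 1.0]
opening: 0.0004
grip_force: 0.9
t: 4.1
tool_pos: [0.5758, -0.0262, 0.0862]
tool_rot: [-0.283, 3.129, -0.0]
contact_force: [1.8, -0.4, 1.9]
opening: 0.0002
grip_force: 1.0
```

```bash

python3 -m jog '[[[0,0,0.001],[0,0,0]],[[0,0,0.002],[0,0,0]],[[0,0,0.002],[0,0,0]]]'
python3 -m jog '[[[0,0,0.001],[0,0,0]],[[0,0,0.002],[0,0,0]],[[0,0,0.002],[0,0,0]]]'
```

```text
t: 4.4
tool_pos: [0.5757, -0.0261, 0.0842]
tool_rot: [-0.283, 3.129, 0.0]
contact_force: [1.9, -0.6, 1.7]
opening: 0.0
grip_force: 1.0
t: 4.7
tool_pos: [0.5758, -0.0262, 0.084]
tool_rot: [0.283, -3.128, -0.0]
contact_force: [-3.2, -0.0, 10.5]
opening: -0.0
grip_force: 5.3
```

```bash

python3 -m jog '[[[0,0,-0.03],[0,0,0]],[[0,0,-0.07],[0,0,0]],[[0.03,0,-0.085],[0,0,0]],[[0.049,0,-0.085],[0,0,0]],[[0.049,0,-0.085],[0,0,0]]]' 1
python3 -m jog '[[[0,0,0],[0,0,0]],[[0,0,0],[0,0,0]],[[0,0,0],[0,0,0]],[[0,0,0],[0,0,0]]]' 1
python3 - <<'E'
from h import *
to(w(B,(B[3],.11,.093))[0],B)
o=ctrl.get_obs(); d0=optics.get_image("wrist"); cv2.imwrite("pics/w3.png",d0["image"])
M=np.eye(4); M[:3,:3]=R.from_rotvec(o["tool_rot"]).as_matrix(); M[:3,3]=o["tool_pos"]; W=np.linalg.inv(M@d0["mount"])
d=dict(d0,rvec=cv2.Rodrigues(W[:3,:3])[0],tvec=W[:3,3])
print(proj(d,w(B,[(B[3],.11,.112),(.054,.11,.084),(.054,.0,.093)])).round(1))
E
```

```text
t: 5.2
tool_pos: [0.5256, -0.0348, 0.1669]
tool_rot: [0.282, -3.127, -0.001]
contact_force: [0.1, 0.0, -0.4]
opening: 0.0725
grip_force: 0.0
t: 5.6
tool_pos: [0.5277, -0.0348, 0.1668]
tool_rot: [0.283, -3.128, -0.001]
contact_force: [-0.8, 0.5, -0.1]
opening: 0.0852
grip_force: 0.0
shift [0.0006 0.0008 0.0738] turn [ 0.    -0.001  0.001] q6 -1.96 pos [ 0.5277 -0.0348  0.1668] F [-0.8  0.5 -0.1] t 5.6
[[321.6 213.6]
 [321.6 252.5]
 [195.1 257.6]]
```

View pics/w3.png

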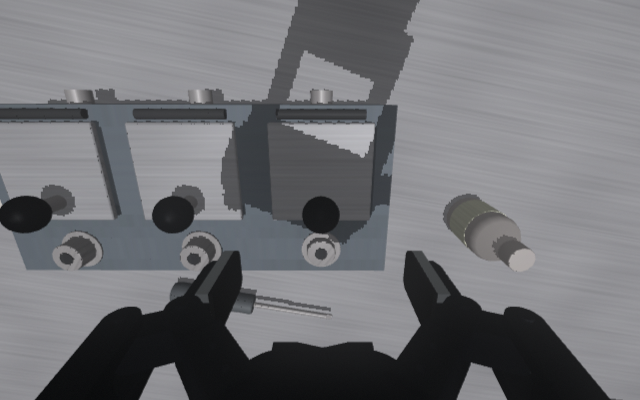

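The knob is at (321,215), against a prediction of (322,214). Bolt 1, at (320,249), now sits clearly lower than bolts 2 and 3. I'll descend and grip.

```bash

python3 -m jog '[[[0,0,0.03],[0,0,0]],[[0,0.001,0.055],[0,0,0]],[[0,0.001,0.07],[0,0,0]],[[0,0.001,0.074],[0,0,0]],[[0,0.001,0.074],[0,0,0]]]'
python3 -m jog '[[[0,0,0],[0,0,0]],[[0,0,0],[0,0,0]],[[0,0,0],[0,0,0]],[[0,0,0],[0,0,0]],[[0,0,0],[0,0,0]]]' 0 30
python3 -m jog '[[[0,0,0],[0,0,0]],[[0,0,0],[0,0,0]],[[0,0,0],[0,0,0]]]'
```

```text
t: 6.15
tool_pos: [0.5272, -0.0339, 0.093]
tool_rot: [0.283, -3.128, -0.0]
contact_force: [0.3, -0.3, 0.1]
opening: 0.0856
grip_force: 0.0
t: 6.65
tool_pos: [0.5283, -0.036, 0.0946]
tool_rot: [-0.283, 3.127, -0.008]
contact_force: [-0.2, -6.5, 2.0]
opening: 0.026
grip_force: 29.4
t: 6.95
tool_pos: [0.5282, -0.036, 0.0946]
tool_rot: [-0.282, 3.127, -0.007]
contact_force: [-0.8, -6.0, 2.7]
opening: 0.0258
grip_force: 29.4
```

Opening is 26 mm against a 28 mm ball, so the pads sit about 5 mm above centre, and the grip is slightly off in y. I'll regrip lower.

```bash

python3 -m jog '[[[0,0,0],[0,0,0]],[[0,0,0],[0,0,0]],[[0,-0.0025,0.0045],[0,0,0]],[[0,-0.0025,0.0045],[0,0,0]]]' 0.6
python3 -m jog '[[[0,0,0],[0,0,0]],[[0,0,0],[0,0,0]],[[0,0,0],[0,0,0]],[[0,0,0],[0,0,0]],[[0,0,0],[0,0,0]]]' 0 30
python3 -m jog '[[[0,0,0],[0,0,0]],[[0,0,0],[0,0,0]],[[0,0,0],[0,0,0]]]'
python3 -c "
import numpy as np
for t in np.arange(.1,1.0,.1):
    a=np.arctan2(34,71)+t; r=np.hypot(34,71); print(round(t,1), 'x',round((71-r*np.cos(a))/1000,4),'z',round(-(r*np.sin(a)-34)/1000,4))"
```

```text
t: 7.35
tool_pos: [0.5272, -0.0363, 0.0879]
tool_rot: [0.283, -3.127, -0.001]
contact_force: [0.0, 0.6, -0.2]
opening: 0.0514
grip_force: 0.0
t: 7.85
tool_pos: [0.5276, -0.0362, 0.0888]
tool_rot: [0.283, -3.129, -0.001]
contact_force: [-0.9, 1.0, 0.8]
opening: 0.0263
grip_force: 29.4
t: 8.15
tool_pos: [0.5276, -0.0362, 0.0887]
tool_rot: [0.283, -3.128, -0.001]
contact_force: [-1.5, 1.8, 0.9]
opening: 0.0262
grip_force: 29.4
0.1 x 0.0037 z -0.0069
0.2 x 0.0082 z -0.0134
0.3 x 0.0132 z -0.0195
0.4 x 0.0188 z -0.025
0.5 x 0.025 z -0.0299
0.6 x 0.0316 z -0.0342
0.7 x 0.0386 z -0.0377
0.8 x 0.0459 z -0.0406
0.9 x 0.0535 z -0.0428
```

```bash

python3 -m jog '[[[0.0018,0,-0.0035],[0,0,0]],[[0.0037,0,-0.0069],[0,0,0]],[[0.006,0,-0.0102],[0,0,0]],[[0.0082,0,-0.0134],[0,0,0]],[[0.0082,0,-0.0134],[0,0,0]]]'
python3 -m jog '[[[0.005,0,-0.0061],[0,0,0]],[[0.0106,0,-0.0116],[0,0,0]],[[0.0168,0,-0.0165],[0,0,0]],[[0.0168,0,-0.0165],[0,0,0]]]'
```

```text
t: 8.65
tool_pos: [0.5193, -0.0377, 0.1024]
tool_rot: [0.283, -3.129, -0.001]
contact_force: [-0.0, 1.8, -2.9]
opening: 0.0261
grip_force: 29.8
t: 9.05
tool_pos: [0.5025, -0.0408, 0.1192]
tool_rot: [-0.282, 3.129, 0.0]
contact_force: [0.9, 3.6, -2.7]
opening: 0.0259
grip_force: 30.2
```

Holding with about 3 N of load. Continuing from 0.5 to about 0.85 rad.

```bash

python3 -m jog '[[[0.0066,0,-0.0043],[0,0,0]],[[0.0136,0,-0.0078],[0,0,0]],[[0.0209,0,-0.0107],[0,0,0]],[[0.0247,0,-0.0118],[0,0,0]],[[0.0247,0,-0.0118],[0,0,0]]]'
python3 -m jog '[[[0,0,0],[0,0,0]],[[0,0,0],[0,0,0]],[[0,0,0],[0,0,0]],[[0,0,0],[0,0,0]],[[0,0,0],[0,0,0]]]'
python3 - <<'E'
from h import *
for n in ("wrist","scene"):
    d=optics.get_image(n)["image"]; 
    if n=="scene": d=cv2.resize(d[120:320,100:360],None,fx=2.3,fy=2.3)
    cv2.imwrite(f"pics/{n}9.png",d)
E
```

```text
t: 9.55
tool_pos: [0.4788, -0.0451, 0.1313]
tool_rot: [-0.282, 3.127, 0.001]
contact_force: [2.1, 4.2, -1.6]
opening: 0.0262
grip_force: 30.1
t: 10.05
tool_pos: [0.4791, -0.0451, 0.1312]
tool_rot: [-0.283, 3.127, 0.001]
contact_force: [0.7, 5.8, -0.9]
opening: 0.0263
grip_force: 30.1
```

View pics/scene9.png

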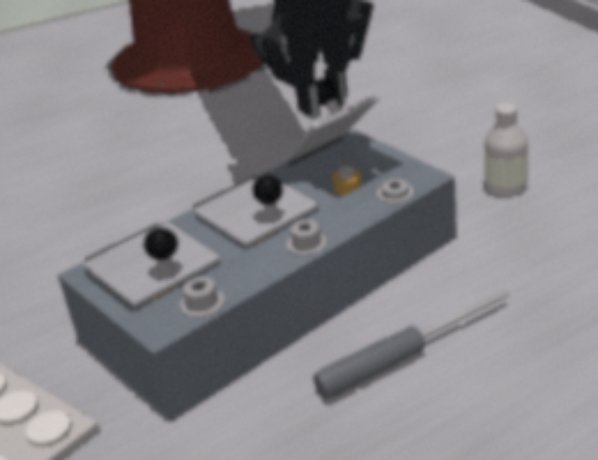

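View pics/wrist9.png

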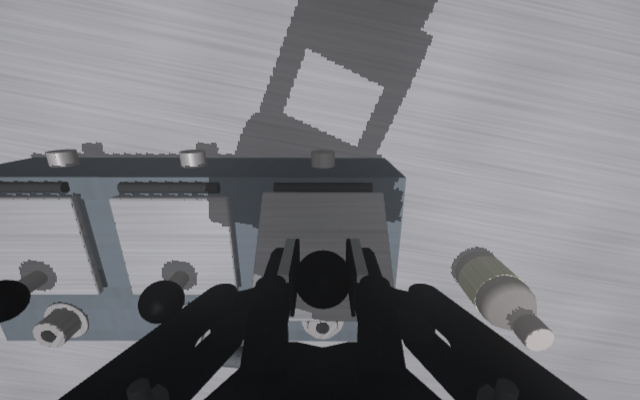

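The scene crop shows cover 1 swung well open, with the amber valve visible at (347,180). Bolt 1 is sunk at (395,188), covers 2 and 3 are shut, and the bystanders haven't moved. In the wrist view the ball at (322,279) is centred between the pads. The tool travel of 49 mm back and 42 mm up corresponds to about 0.85 rad.

```bash
python3 -c "
from station import job
print(job.finish_job())"
```

```text
the job is handed in; nothing more can be done
None
```

Bolt 1 was the loose one: I pushed it down 9 mm to its stop, opened cover 1 to about 0.85 rad (49°) with the valve in view, and handed the job in with the gripper still holding the cover; no verdict was returned.

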